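# Snap the wax tub's lid shut all round

## Task

The wax pucks are packed and the blue lid sits loosely on the clear tub: press down round its rim, section by section, until all six sections have clicked fully shut. Leave the tub standing where it is, without picking it up, tipping it or shoving it about, and leave everything else on the counter alone.

Things in the scene. Friction and masses are not known exactly. Their poses are not given: they have to be found in the camera images.
- tub: Clear round plastic tub with a blue lid, holding violet wax pucks, loose on the counter, about 0.6 kg. Origin: centre of its underside, z up. Base 128 mm across; rim of the lid 159 mm across, top of the rim 82 mm above the counter when shut all round. Its x axis points from the middle towards the lid's small pull tab.
- lid (a point): Centre of the blue lid's panel, 76.5 mm above the counter (axes as the tub's). The panel, 101 mm across, is seated in the mouth, 5 mm below the shut rim. The rim round it (radius 52 to 79.5 mm) is slit into six equal sections, 60 degrees each, numbered counter-clockwise from above; section 1 is centred on the tub's x axis and carries the pull tab, which reaches to radius 93 mm.
- sec1_press (a point): Point on the top face of rim section 1 (the one with the pull tab), mid-way along it, 72 mm from the tub's axis; it moves with the section. About 88 mm above the counter while the section stands open, 82 mm when it is shut and level.
- sec1 (a joint): Tilt of rim section 1 about its hinge line (52 mm from the tub's axis, 80.5 mm above the counter). 0 = standing open, outer edge 8 mm high; 0.30 rad = snapped shut and level, a hard stop. Pressed straight down at its press point it yields at about 6 to 7 N, goes over centre at about 0.15 rad and snaps shut by itself; let go before that, it springs most of the way back.
- sec2_press (a point): Point on the top face of rim section 2 (60 degrees counter-clockwise from the pull tab), mid-way along it, 72 mm from the tub's axis; it moves with the section. About 88 mm above the counter while the section stands open, 82 mm when it is shut and level.
- sec2 (a joint): Tilt of rim section 2 about its hinge line (52 mm from the tub's axis, 80.5 mm above the counter). 0 = standing open, outer edge 8 mm high; 0.30 rad = snapped shut and level, a hard stop. Pressed straight down at its press point it yields at about 6 to 7 N, goes over centre at about 0.15 rad and snaps shut by itself; let go before that, it springs most of the way back.
- sec3_press (a point): Point on the top face of rim section 3 (120 degrees counter-clockwise from the pull tab), mid-way along it, 72 mm from the tub's axis; it moves with the section. About 88 mm above the counter while the section stands open, 82 mm when it is shut and level.
- sec3 (a joint): Tilt of rim section 3 about its hinge line (52 mm from the tub's axis, 80.5 mm above the counter). 0 = standing open, outer edge 8 mm high; 0.30 rad = snapped shut and level, a hard stop. Pressed straight down at its press point it yields at about 6 to 7 N, goes over centre at about 0.15 rad and snaps shut by itself; let go before that, it springs most of the way back.
- sec4_press (a point): Point on the top face of rim section 4 (180 degrees counter-clockwise from the pull tab), mid-way along it, 72 mm from the tub's axis; it moves with the section. About 88 mm above the counter while the section stands open, 82 mm when it is shut and level.
- sec4 (a joint): Tilt of rim section 4 about its hinge line (52 mm from the tub's axis, 80.5 mm above the counter). 0 = standing open, outer edge 8 mm high; 0.30 rad = snapped shut and level, a hard stop. Pressed straight down at its press point it yields at about 6 to 7 N, goes over centre at about 0.15 rad and snaps shut by itself; let go before that, it springs most of the way back.
- sec5_press (a point): Point on the top face of rim section 5 (240 degrees counter-clockwise from the pull tab), mid-way along it, 72 mm from the tub's axis; it moves with the section. About 88 mm above the counter while the section stands open, 82 mm when it is shut and level.
- sec5 (a joint): Tilt of rim section 5 about its hinge line (52 mm from the tub's axis, 80.5 mm above the counter). 0 = standing open, outer edge 8 mm high; 0.30 rad = snapped shut and level, a hard stop. Pressed straight down at its press point it yields at about 6 to 7 N, goes over centre at about 0.15 rad and snaps shut by itself; let go before that, it springs most of the way back.
- sec6_press (a point): Point on the top face of rim section 6 (300 degrees counter-clockwise from the pull tab), mid-way along it, 72 mm from the tub's axis; it moves with the section. About 88 mm above the counter while the section stands open, 82 mm when it is shut and level.
- sec6 (a joint): Tilt of rim section 6 about its hinge line (52 mm from the tub's axis, 80.5 mm above the counter). 0 = standing open, outer edge 8 mm high; 0.30 rad = snapped shut and level, a hard stop. Pressed straight down at its press point it yields at about 6 to 7 N, goes over centre at about 0.15 rad and snaps shut by itself; let go before that, it springs most of the way back.
- puck: Round violet wax puck, 45 mm across, 21 mm high, loose beside the tub; origin centre of underside. A bystander.
- tin: Small red wax tin with aluminium cap, 44 mm across, 52 mm high, loose beside the tub; origin centre of underside. A bystander.
- cork: Waxing cork block 85 x 45 x 30 mm, loose; origin centre of underside. A bystander.
- brush: Wooden ski brush 140 x 62 x 34 mm, bristles down, loose; origin centre of underside. A bystander.
- scraper: Clear plastic ski scraper 140 x 65 x 5 mm lying flat, loose; origin centre of underside. A bystander.

How it is judged:
By the outcome, as a careful person would: the job done as asked, in the order asked, and still so for the second after the job is handed in, with the robot touching nothing.
It also fails if it takes over 48 s, if anything falls off the work surface, if the arm or the gripper's body presses on something with over 40 N, if the wrist force passes 120 N, or if a joint passes its speed limit or range.

## Robot

A 7-joint arm with a two-finger parallel gripper is mounted at the origin on the work surface. World frame = base frame: x ahead of the robot, y to its left, z up, the work surface at z = 0. Lengths are in m, angles in rad, forces in N, time in s.
With the tool pointing down it reaches from about 0.35 to 0.9 m from the base axis. Payload 8.1 kg.
Tool frame: the origin (TCP) lies midway between the tips of the shut fingers; the grasp point (between the pads) lies 19 mm behind it (bot.grip_depth is the distance from the TCP to the grasp point, in m); z points along the fingers, y is the line along which they close (so a half turn about z gives the same grasp; the last joint's range is limited). The gripper opens to 85 mm and grips with 20 to 120 N. Pads are 22 mm wide; open, the fingers measure 114 mm over their backs; the gripper's body (76 mm by 85 mm) begins 54 mm behind the grasp point. The pads swing forward as they close: fully open they stand 13 mm farther back than shut.
Start: joints at [1.169, 0.434, 0.025, 1.573, -0.012, 1.134, -0.075], TCP at [0.184, -0.597, 0.193] pointing down, gripper open.
Joint ranges: [-2.62, 2.62], [-0.44, 2.09], [-1.27, 1.32], [0.08, 2.57], [-1.32, 4.46], [0.12, 2], [-2.74, 2.74]. Speed limits (rad/s): [2.22, 2.22, 3.01, 3.01, 3.14, 3.14, 3.14].

## Interface

Orientations are given as [roll, pitch, yaw] about the fixed x, y, z axes, in that order (R = Rz(yaw) Ry(pitch) Rx(roll)).
In Python, from station import readout, vision, close_job, bot gives the robot as it stands.
- The arm moves only by the tool apply_moves, never from a script. Its argument "targets" is a list of rows, each a list of 3 entries, a list of its own where there are three numbers: the shift along the tool's x, y, z in m, then the turn, a rotation vector about the tool's x, y, z in degrees, then the opening, from -1 (shut) to 1 (fully open). A call has 1 to 8 rows; each row shifts and turns the commanded pose from where the row before left it, along the tool's axes as they then stand; what a row does not reach is not made up. A row lasts 1/12 s, in which the tool goes at most 41.7 mm and 7.16 degrees, less where a joint would pass 70% of its speed; a pose out of reach is approached as far as the arm can. A call with a gripper value outside its range is refused whole. The fingers move at their own pace and stop on an object; "squeeze" is the grip in N (left out, the last holds). Time passes only in rows, so rows that do not move let the fingers close. It gives the time, the measured TCP pose, the force, the opening and the grip force at its end, in the units of the state.
- readout.get_obs(): the state, without advancing time (a new reading comes with each control period).
- vision.get_image(name): name is "scene" or "top" or "wrist"; returns (picture, depth): 480x640x3 uint8, red, green, blue; 480x640 float32, m along the optical axis (not along the pixel's ray), 0 where there is no reading.
- vision.camera_info(name): a dict with "K" (3x3 intrinsics, pixels), "R" (3x3) and "t" (3): a world point X has camera coordinates R X + t; the wrist camera has in their place "T_tool_cam" (4x4, takes a point from camera to tool coordinates, whose origin is the TCP and whose axes are the flange's). Camera axes: x right, y down, z forward; pixel columns grow to the right and rows downward; lengths in m; the calibration is good to about 2 mm. A picture is of the moment at which its call begins: read the wrist's pose just before it. camera_info takes no time and is no camera call.
- close_job(): hands the job in; it is judged then, once.
The state is a dict: "time_s": time; "joints": joint angles; "dq": joint speeds; "joint_efforts": joint torques, N m; "tcp_pos": TCP position; "tcp_rot": TCP orientation; "contact_force": force on the tool from outside, world axes, zero at the start; "torque": the same for the moment, N m; "opening": finger opening in m; "finger_force": force on a finger pad.
Only numpy, scipy, OpenCV 4.12 (cv2) and the standard library are available. Lean on these libraries where they do the work, as an engineer would, in place of code of your own. Each camera call takes 0.05 s, during which the arm holds its last target. There are 200 camera calls.

## Working session

There is one attempt and no reset: what is moved stays moved. The work goes in short steps, Python scripts to look and compute and a tool call to move; the robot and the scene stay as the last step left them, time stands still between calls to the robot, and variables do not carry over. Pictures are saved under pics/ and viewed, at most 10 in all, crops included, and the job is handed in when it is done.

Besides the shell and the picture viewer there is one more tool, called after "Request:" as a command line: name --argument value ..., lists and objects as JSON in quotes. apply_moves: Moves the arm, as the interface text tells. Its arguments: {"type":"object","properties":{"targets":{"type":"array"},"squeeze":{"type":"number"}},"required":["targets"]}

```bash
mkdir -p pics
python3 - <<'E'
from station import readout, vision
import cv2
o=readout.get_obs(); print({k:o[k] for k in('time_s','tcp_pos','tcp_rot','contact_force','opening')})
for n in("scene","top"):
    p,d=vision.get_image(n); cv2.imwrite(f"pics/{n}0.png",p[:,:,::-1]); c=vision.camera_info(n); print(n,c)
print(vision.camera_info("wrist"))
E
```

```text
{'time_s': 0.0, 'tcp_pos': array([ 0.18377938, -0.59678269,  0.19171697]), 'tcp_rot': array([-3.14001979e+00,  1.25991227e-04,  2.98774551e-01]), 'contact_force': array([ 0.34667986, -0.33976525, -0.06658781]), 'opening': 0.08531676225120595}
scene {'K': array([[449.27915372,   0.        , 323.683788  ],
       [  0.        , 449.27915372, 240.21044584],
       [  0.        ,   0.        ,   1.        ]]), 'R': array([[-7.23417364e-01,  6.90410631e-01,  6.91017059e-04],
       [ 4.83919983e-01,  5.07768299e-01, -7.12736140e-01],
       [-4.92431485e-01, -5.15271303e-01, -7.01431905e-01]]), 't': array([ 0.3983773 , -0.22049892,  1.47018757])}
top {'K': array([[594.02955576,   0.        , 318.01514848],
       [  0.        , 594.02955576, 247.86718723],
       [  0.        ,   0.        ,   1.        ]]), 'R': array([[-0.03185972, -0.99948772, -0.00304077],
       [-0.97592822,  0.03176517, -0.21576629],
       [ 0.21575235, -0.00390668, -0.9764403 ]]), 't': array([0.02991433, 0.54820246, 1.44926968])}
{'K': array([[375.73909332,   0.        , 314.69175991],
       [  0.        , 375.73909332, 239.32518271],
       [  0.        ,   0.        ,   1.        ]]), 'T_tool_cam': array([[-4.90151508e-05, -9.59784169e-01, -2.80738928e-01,
         7.10462492e-02],
       [ 9.99999977e-01,  1.15494230e-05, -2.14078266e-04,
         9.96234079e-05],
       [ 2.08711303e-04, -2.80738932e-01,  9.59784147e-01,
        -1.80364331e-01],
       [ 0.00000000e+00,  0.00000000e+00,  0.00000000e+00,
         1.00000000e+00]])}
```

View pics/top0.png

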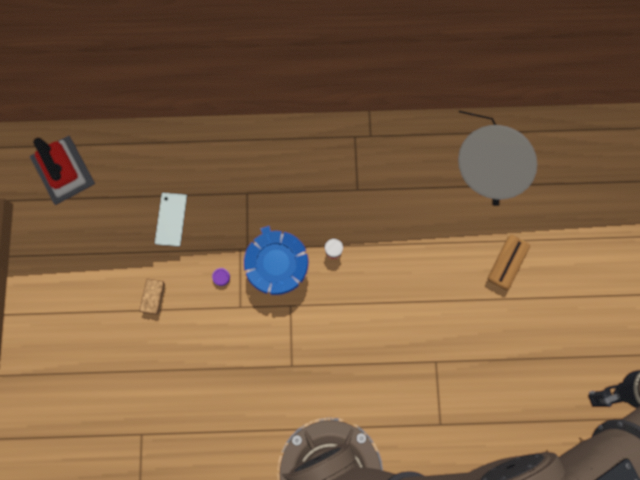

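View pics/scene0.png

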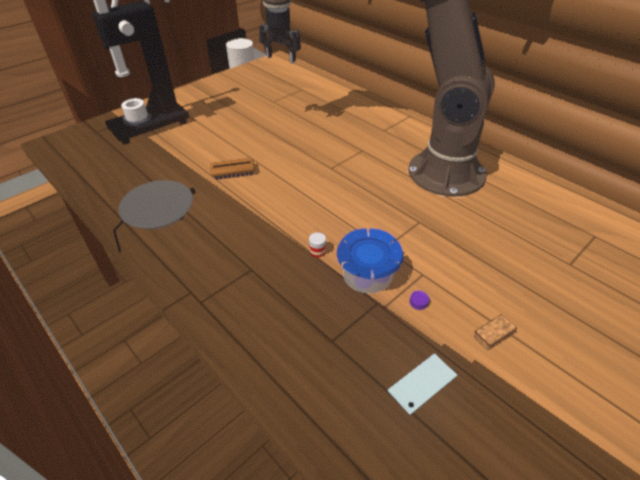

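Top view: the blue lid is at about (277,263) with its tab at (266,232), the tin is to its right at (334,247) and the puck to its left at (221,278). The scene view shows the lid at (370,255), with nothing near it that is taller.

```bash
cat > h.py <<'E'
import numpy as np, cv2
from scipy.spatial.transform import Rotation as Ro
from station import readout, vision
def blue(p):
    h=cv2.cvtColor(p,cv2.COLOR_RGB2HSV); m=cv2.inRange(h,(100,130,60),(118,255,255))
    m=cv2.morphologyEx(m,cv2.MORPH_CLOSE,np.ones((7,7)))
    cs,_=cv2.findContours(m,cv2.RETR_EXTERNAL,cv2.CHAIN_APPROX_NONE)
    return max(cs,key=cv2.contourArea)[:,0,:].astype(float)
def cam(n,o=None):
    c=vision.camera_info(n)
    if n!="wrist": return c["K"],c["R"].T,-c["R"].T@c["t"]
    T=c["T_tool_cam"]; R=Ro.from_euler('xyz',o["tcp_rot"]).as_matrix()
    return c["K"],R@T[:3,:3],R@T[:3,3]+o["tcp_pos"]
def plane(px,C,z):
    K,R,t=C; d=(np.c_[px,np.ones(len(px))]@np.linalg.inv(K).T)@R.T
    return t+d*((z-t[2])/d[:,2])[:,None]
def circ(P):
    Q=P.copy()
    for _ in range(8):
        s=np.linalg.lstsq(np.c_[2*Q,np.ones(len(Q))],(Q**2).sum(1),rcond=None)[0]
        c=s[:2]; r=np.sqrt(s[2]+c@c); Q=P[np.abs(np.hypot(*(P-c).T)-r)<.004]
    return c,r
E
python3 - <<'E'
from h import *
for n in("scene","top"):
    p,d=vision.get_image(n); b=blue(p); C=cam(n)
    for z in(.08,.085,.09,.095):
        P=plane(b,C,z)[:,:2]; c,r=circ(P); v=P-c; R=np.hypot(*v.T); a=v[(R>r+.007)]
        print(n,z,c.round(4),r.round(4),len(a),np.degrees(np.arctan2(*a.mean(0)[::-1])) if len(a) else 0, R.max())
E
```

```text
scene 0.08 [0.5086 0.1189] 0.0808 0 0 0.08437863327605442
scene 0.085 [0.5124 0.1219] 0.0803 0 0 0.08384715023561672
scene 0.09 [0.5163 0.1249] 0.0798 0 0 0.08331566719517923
scene 0.095 [0.5201 0.1279] 0.0793 0 0 0.08278418415474131
top 0.08 [0.5121 0.1193] 0.0778 11 15.996037154682273 0.09336280322873641
top 0.085 [0.5111 0.119 ] 0.0776 11 15.996037154682261 0.09304163773303184
top 0.09 [0.5101 0.1186] 0.0773 11 15.996037154682345 0.09272047223732674
top 0.095 [0.5091 0.1183] 0.077 11 15.996037154682382 0.09239930674162229
```

Request:
apply_moves --targets '[[[0.026,-0.0295,0],[0,0,0],-1],[[0.026,-0.0295,0],[0,0,0],-1],[[0.026,-0.0295,0],[0,0,0],-1],[[0.026,-0.0295,0],[0,0,0],-1],[[0.026,-0.0295,0],[0,0,0],-1],[[0.026,-0.0295,0],[0,0,0],-1],[[0.026,-0.0295,0],[0,0,0],-1],[[0.026,-0.0295,0],[0,0,0],-1]]'

```text
time_s: 0.87
tcp_pos: [0.3136, -0.3087, 0.1926]
tcp_rot: [3.141, -0.0, 0.299]
contact_force: [0.6, 0.3, 0.4]
opening: -0.0003
finger_force: 0.0
```

Request:
apply_moves --targets '[[[0.026,-0.0295,0],[0,0,0],-1],[[0.026,-0.0295,0],[0,0,0],-1],[[0.026,-0.0295,0],[0,0,0],-1],[[0.026,-0.0295,0],[0,0,0],-1],[[0.026,-0.0295,0],[0,0,0],-1],[[0.026,-0.0295,0],[0,0,0],-1],[[0.026,-0.0295,0],[0,0,0],-1],[[0.026,-0.0295,0],[0,0,0],-1]]'

```text
time_s: 1.53
tcp_pos: [0.4429, -0.022, 0.1927]
tcp_rot: [3.141, -0.0, 0.298]
contact_force: [0.2, -0.5, -0.1]
opening: 0.0001
finger_force: 0.0
```

Request:
apply_moves --targets '[[[0.0265,-0.0285,0],[0,0,0],-1],[[0.0265,-0.0285,0],[0,0,0],-1],[[0.0265,-0.0285,0],[0,0,0],-1],[[0.0265,-0.0285,0],[0,0,0],-1],[[0,0,0],[0,0,0],-1],[[0,0,0],[0,0,0],-1]]'

```text
time_s: 2.03
tcp_pos: [0.5105, 0.119, 0.1921]
tcp_rot: [-3.14, 0.0, 0.303]
contact_force: [0.6, -0.5, 0.2]
opening: 0.0001
finger_force: 0.0
```

Run:
```python
from h import *
o=readout.get_obs(); p,d=vision.get_image("wrist"); cv2.imwrite("pics/w1.png",p[:,:,::-1]); C=cam("wrist",o)
print(o["tcp_pos"],o["tcp_rot"],o["contact_force"])
b=blue(p)
for z in(.08,.085,.088):
    P=plane(b,C,z)[:,:2]; c,r=circ(P); v=P-c; R=np.hypot(*v.T); a=v[(R>r+.008)]
    print(z,c.round(4),r.round(4),len(a),np.degrees(np.arctan2(*a.mean(0)[::-1])) if len(a) else 0, R.max())
```

```text
[0.51049972 0.1190381  0.19210786] [-3.14031889e+00  3.07540002e-04  3.02999869e-01] [ 0.6198717 -0.5097611  0.1856178]
0.08 [0.5112 0.1183] 0.0804 42 16.244887835943633 0.09276831640163975
0.085 [0.5123 0.1187] 0.079 42 16.251909578984115 0.09117543773909591
0.088 [0.513  0.1189] 0.0782 42 16.25190957898423 0.09022387511116096
```

View pics/w1.png

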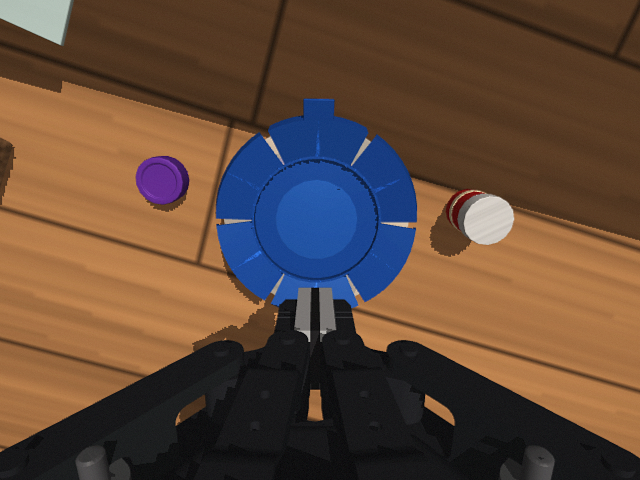

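The wrist view shows the lid centred at (317,218), all six sections still open, and the tab straight ahead at (318,107). The tub frame is therefore within about 1° of the tool frame. The puck (162,181) and tin (485,215) are clear of the rim.

Now I'll go over section 1.

Request:
apply_moves --targets '[[[0.0245,0.0007,0.03],[0,0,0],-1],[[0.0245,0.0007,0.03],[0,0,0],-1],[[0.0245,0.0007,0.03],[0,0,0],-1],[[0,0,0.006],[0,0,0],-1],[[0,0,0.003],[0,0,0],-1],[[0,0,0.002],[0,0,0],-1],[[0,0,0.002],[0,0,0],-1],[[0,0,0.0015],[0,0,0],-1]]'

```text
time_s: 2.75
tcp_pos: [0.5814, 0.1355, 0.0895]
tcp_rot: [3.141, -0.002, 0.298]
contact_force: [-0.5, 0.3, 0.5]
opening: -0.0001
finger_force: 0.0
```

Request:
apply_moves --targets '[[[0,0,0],[0,0,0],-1],[[0,0,0.001],[0,0,0],-1]]'

```text
time_s: 2.92
tcp_pos: [0.5816, 0.1359, 0.0882]
tcp_rot: [3.141, -0.002, 0.299]
contact_force: [0.8, 0.9, 0.0]
opening: 0.0002
finger_force: 0.0
```

Request:
apply_moves --targets '[[[0,0,0.001],[0,0,0],-1],[[0,0,0.001],[0,0,0],-1]]'

```text
time_s: 3.08
tcp_pos: [0.5814, 0.136, 0.0854]
tcp_rot: [3.141, -0.001, 0.299]
contact_force: [0.2, -0.4, -0.2]
opening: 0.0002
finger_force: 0.0
```

Request:
apply_moves --targets '[[[0,0,0.001],[0,0,0],-1],[[0,0,0.001],[0,0,0],-1]]'

```text
time_s: 3.25
tcp_pos: [0.5812, 0.136, 0.083]
tcp_rot: [3.142, -0.0, 0.299]
contact_force: [-0.3, 0.1, 0.1]
opening: 0.0001
finger_force: 0.0
```

Request:
apply_moves --targets '[[[0,0,0.001],[0,0,0],-1],[[0,0,0.001],[0,0,0],-1]]'

```text
time_s: 3.42
tcp_pos: [0.5812, 0.136, 0.0808]
tcp_rot: [-3.142, 0.0, 0.299]
contact_force: [0.0, 0.8, 0.4]
opening: 0.0003
finger_force: 0.0
```

Run:
```python
from h import *
o=readout.get_obs(); print(o["tcp_pos"],o["contact_force"])
p,d=vision.get_image("scene"); s=cv2.resize(p[190:310,300:440],None,fx=4,fy=4)
q,d=vision.get_image("wrist"); q=cv2.resize(q,(600,450)); cv2.imwrite("pics/s2.png",np.vstack([s[:,:,::-1]]))
K,R,t=cam("scene"); x=K@(R.T@(o["tcp_pos"]-t)); print(x[:2]/x[2])
```

```text
[0.58122022 0.13599625 0.08082901] [0.0345193  0.79738806 0.39247845]
[354.22271816 270.89742393]
```

View pics/s2.png

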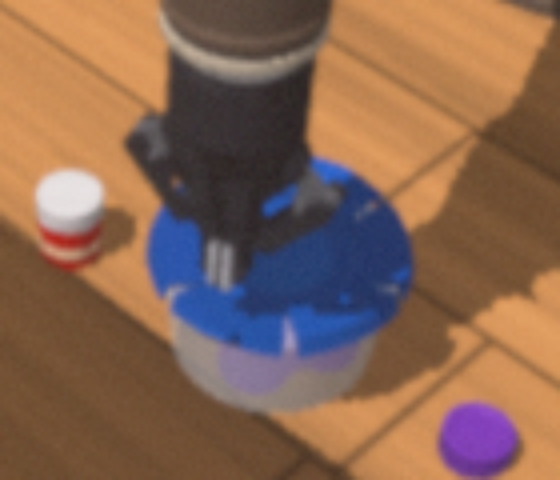

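The scene crop shows the fingertip at about pixel (355,261), but the reported TCP projects to (354,271). The true tip is therefore higher than reported, or displaced, so I'll measure it by depth.

Run:
```python
from h import *
o=readout.get_obs(); print(o["tcp_pos"])
def pts(n,C,us,vs):
    p,d=vision.get_image(n)
    for v in vs:
        for u in us:
            K,R,t=C; z=d[v,u]; x=R@(np.linalg.inv(K)@[u,v,1]*z)+t; print(n,u,v,p[v,u],x.round(3))
    return p
pts("scene",cam("scene"),(353,356),range(250,270,2))
p=pts("wrist",cam("wrist",o),(305,324),range(276,340,6))
cv2.imwrite("pics/w2.png",cv2.resize(p[90:360,170:470],None,fx=2,fy=2)[:,:,::-1])
```

```text
[0.58109218 0.135963   0.08072062]
scene 353 250 [113 106 112] [0.591 0.137 0.159]
scene 356 250 [77 72 74] [0.59  0.144 0.163]
scene 353 252 [146 142 147] [0.591 0.137 0.153]
scene 356 252 [136 133 136] [0.59  0.145 0.158]
scene 353 254 [145 141 147] [0.591 0.137 0.147]
scene 356 254 [143 138 142] [0.588 0.144 0.149]
scene 353 256 [135 132 134] [0.591 0.137 0.14 ]
scene 356 256 [145 141 145] [0.59  0.146 0.146]
scene 353 258 [130 125 131] [0.59  0.137 0.132]
scene 356 258 [148 142 148] [0.589 0.145 0.138]
scene 353 260 [103 104 124] [0.59  0.137 0.126]
scene 356 260 [143 140 146] [0.588 0.145 0.131]
scene 353 262 [ 49  81 154] [0.564 0.115 0.082]
scene 356 262 [113 120 156] [1.119 0.594 0.874]
scene 353 264 [ 41  86 166] [0.57  0.121 0.084]
scene 356 264 [ 46  85 167] [0.565 0.126 0.085]
scene 353 266 [ 42  83 164] [0.577 0.127 0.088]
scene 356 266 [ 43  84 165] [0.572 0.132 0.088]
scene 353 268 [ 43  84 165] [0.582 0.132 0.089]
scene 356 268 [ 43  84 167] [0.575 0.136 0.086]
wrist 305 276 [ 30  77 158] [0.581 0.141 0.088]
wrist 324 276 [ 30  79 160] [0.584 0.132 0.087]
wrist 305 28
[... 241 characters left out ...]
 [153 149 147] [0.592 0.136 0.129]
wrist 305 300 [154 151 147] [0.59  0.142 0.134]
wrist 324 300 [155 149 147] [0.593 0.136 0.135]
wrist 305 306 [156 151 149] [0.59  0.142 0.139]
wrist 324 306 [155 151 147] [0.592 0.136 0.139]
wrist 305 312 [152 147 145] [0.59  0.142 0.144]
wrist 324 312 [156 153 150] [0.592 0.136 0.143]
wrist 305 318 [155 149 147] [0.591 0.142 0.149]
wrist 324 318 [154 149 146] [0.592 0.136 0.148]
wrist 305 324 [154 151 148] [0.59  0.142 0.152]
wrist 324 324 [155 151 147] [0.592 0.136 0.152]
wrist 305 330 [180 177 172] [0.59  0.142 0.156]
wrist 324 330 [183 179 174] [0.593 0.136 0.157]
wrist 305 336 [26 26 29] [0.591 0.142 0.161]
wrist 324 336 [25 24 29] [0.593 0.137 0.161]
```

View pics/w2.png

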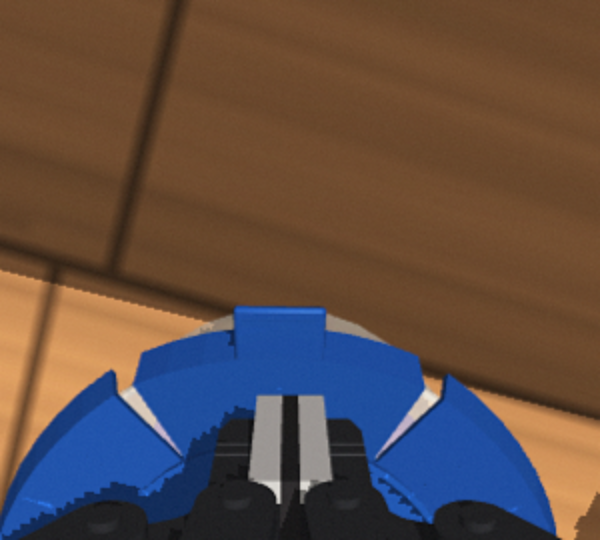

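The wrist crop shows the pads ending at about crop row 395, well short of the rim of section 1. Both depth views put the pad tips at z≈0.123, about 41 mm above the reported TCP, with no lateral offset. I expect contact at a reported z of about 0.047 and shut at about 0.041.

Request:
apply_moves --targets '[[[0,0,0.007],[0,0,0],-1],[[0,0,0.007],[0,0,0],-1],[[0,0,0.006],[0,0,0],-1],[[0,0,0.004],[0,0,0],-1],[[0,0,0.002],[0,0,0],-1],[[0,0,0.001],[0,0,0],-1]]'

```text
time_s: 4.12
tcp_pos: [0.5809, 0.1359, 0.0534]
tcp_rot: [-3.142, 0.001, 0.299]
contact_force: [0.1, 0.1, -0.2]
opening: 0.0
finger_force: 0.0
```

Request:
apply_moves --targets '[[[0,0,0.002],[0,0,0],-1],[[0,0,0.002],[0,0,0],-1]]'

```text
time_s: 4.28
tcp_pos: [0.5817, 0.1362, 0.0502]
tcp_rot: [-3.142, -0.001, 0.299]
contact_force: [0.7, 1.2, 3.5]
opening: 0.0001
finger_force: 1.9
```

Request:
apply_moves --targets '[[[0,0,0.0015],[0,0,0],-1],[[0,0,0],[0,0,0],-1]]'

```text
time_s: 4.45
tcp_pos: [0.5821, 0.1363, 0.0491]
tcp_rot: [3.142, -0.002, 0.299]
contact_force: [0.5, 0.6, 5.1]
opening: -0.0003
finger_force: 2.2
```

Contact came as predicted. I'll continue down.

Request:
apply_moves --targets '[[[0,0,0.0015],[0,0,0],-1],[[0,0,0],[0,0,0],-1]]'

```text
time_s: 4.62
tcp_pos: [0.5824, 0.1364, 0.0478]
tcp_rot: [3.142, -0.003, 0.299]
contact_force: [0.8, -0.9, 4.3]
opening: -0.0001
finger_force: 2.2
```

Request:
apply_moves --targets '[[[0,0,0.0015],[0,0,0],-1],[[0,0,0],[0,0,0],-1]]'

```text
time_s: 4.78
tcp_pos: [0.5818, 0.1361, 0.0458]
tcp_rot: [3.142, -0.001, 0.299]
contact_force: [-0.5, -0.1, 0.8]
opening: -0.0001
finger_force: 0.0
```

Request:
apply_moves --targets '[[[0,0,0.0015],[0,0,0],-1],[[0,0,0],[0,0,0],-1]]'

```text
time_s: 4.95
tcp_pos: [0.5808, 0.1358, 0.0436]
tcp_rot: [3.141, 0.001, 0.299]
contact_force: [-0.5, 0.4, 0.2]
opening: 0.0001
finger_force: 0.0
```

Section 1 has snapped: the force rose to about 5 N and then fell to 0, with no load at 0.0436. Next is section 2.

Request:
apply_moves --targets '[[[0,0,-0.018],[0,0,0],-1],[[-0.017,-0.0325,0],[0,0,0],-1],[[-0.017,-0.0325,0],[0,0,0],-1],[[0,0,0],[0,0,0],-1],[[0,0,0.007],[0,0,0],-1],[[0,0,0.002],[0,0,0],-1],[[0,0,0.0015],[0,0,0],-1],[[0,0,0.0015],[0,0,0],-1]]'

```text
time_s: 5.62
tcp_pos: [0.53, 0.1872, 0.0495]
tcp_rot: [3.141, 0.001, 0.297]
contact_force: [-2.2, 0.5, 5.3]
opening: 0.0001
finger_force: 2.6
```

Request:
apply_moves --targets '[[[0,0,0.0015],[0,0,0],-1],[[0,0,0.001],[0,0,0],-1]]'

```text
time_s: 5.78
tcp_pos: [0.5301, 0.1878, 0.0476]
tcp_rot: [-3.142, -0.0, 0.298]
contact_force: [-2.3, 0.0, 6.8]
opening: 0.0003
finger_force: 3.5
```

Request:
apply_moves --targets '[[[0,0,0.0015],[0,0,0],-1],[[0,0,0.001],[0,0,0],-1],[[0,0,0],[0,0,0],-1]]'

```text
time_s: 6.03
tcp_pos: [0.5298, 0.1873, 0.0446]
tcp_rot: [3.141, 0.001, 0.298]
contact_force: [0.0, 0.7, -0.3]
opening: -0.0
finger_force: 0.0
```

Section 2 has snapped. Next is section 3.

Request:
apply_moves --targets '[[[0,0,-0.017],[0,0,0],-1],[[-0.036,-0.0012,0],[0,0,0],-1],[[-0.036,-0.0013,0],[0,0,0],-1],[[0,0,0],[0,0,0],-1],[[0,0,0.007],[0,0,0],-1],[[0,0,0.002],[0,0,0],-1],[[0,0,0.0015],[0,0,0],-1],[[0,0,0.0015],[0,0,0],-1]]'

```text
time_s: 6.7
tcp_pos: [0.4608, 0.1695, 0.0496]
tcp_rot: [-3.141, 0.0, 0.298]
contact_force: [-2.4, -0.0, 5.5]
opening: 0.0003
finger_force: 2.7
```

Request:
apply_moves --targets '[[[0,0,0.0015],[0,0,0],-1],[[0,0,0.001],[0,0,0],-1]]'

```text
time_s: 6.87
tcp_pos: [0.4604, 0.1699, 0.0475]
tcp_rot: [-3.141, 0.0, 0.299]
contact_force: [-3.2, 0.1, 6.8]
opening: -0.0
finger_force: 3.6
```

Request:
apply_moves --targets '[[[0,0,0.0015],[0,0,0],-1],[[0,0,0.001],[0,0,0],-1],[[0,0,0],[0,0,0],-1]]'

```text
time_s: 7.12
tcp_pos: [0.4604, 0.1694, 0.0447]
tcp_rot: [-3.141, 0.0, 0.299]
contact_force: [0.3, 0.5, 0.4]
opening: -0.0004
finger_force: 0.0
```

Section 3 has snapped. Next is section 4.

Request:
apply_moves --targets '[[[0,0,-0.017],[0,0,0],-1],[[-0.0188,0.031,0],[0,0,0],-1],[[-0.0188,0.031,0],[0,0,0],-1],[[0,0,0],[0,0,0],-1],[[0,0,0.007],[0,0,0],-1],[[0,0,0.002],[0,0,0],-1],[[0,0,0.0015],[0,0,0],-1],[[0,0,0.0015],[0,0,0],-1]]'

```text
time_s: 7.78
tcp_pos: [0.4423, 0.0998, 0.0497]
tcp_rot: [-3.141, 0.001, 0.3]
contact_force: [-2.0, -1.9, 6.2]
opening: -0.0002
finger_force: 3.0
```

Request:
apply_moves --targets '[[[0,0,0.0015],[0,0,0],-1],[[0,0,0.001],[0,0,0],-1]]'

```text
time_s: 7.95
tcp_pos: [0.4417, 0.0996, 0.0474]
tcp_rot: [3.141, 0.001, 0.3]
contact_force: [-4.3, -1.6, 6.1]
opening: -0.0001
finger_force: 3.5
```

Request:
apply_moves --targets '[[[0,0,0.0015],[0,0,0],-1],[[0,0,0.001],[0,0,0],-1],[[0,0,0],[0,0,0],-1]]'

```text
time_s: 8.2
tcp_pos: [0.4425, 0.0997, 0.0447]
tcp_rot: [-3.141, -0.0, 0.3]
contact_force: [0.4, -0.5, -0.1]
opening: -0.0001
finger_force: 0.0
```

Section 4 has snapped. Next is section 5.

Request:
apply_moves --targets '[[[0,0,-0.017],[0,0,0],-1],[[0.0175,0.032,0],[0,0,0],-1],[[0.0175,0.032,0],[0,0,0],-1],[[0,0,0],[0,0,0],-1],[[0,0,0.007],[0,0,0],-1],[[0,0,0.002],[0,0,0],-1],[[0,0,0.0015],[0,0,0],-1],[[0,0,0.0015],[0,0,0],-1]]'

```text
time_s: 8.87
tcp_pos: [0.4935, 0.0488, 0.0496]
tcp_rot: [-3.142, 0.001, 0.3]
contact_force: [-1.6, -1.8, 5.3]
opening: 0.0001
finger_force: 2.8
```

Request:
apply_moves --targets '[[[0,0,0.0015],[0,0,0],-1],[[0,0,0.001],[0,0,0],-1]]'

```text
time_s: 9.03
tcp_pos: [0.4935, 0.0482, 0.0475]
tcp_rot: [3.141, 0.002, 0.3]
contact_force: [-4.0, -2.4, 7.8]
opening: 0.0001
finger_force: 3.8
```

Request:
apply_moves --targets '[[[0,0,0.0015],[0,0,0],-1],[[0,0,0.001],[0,0,0],-1],[[0,0,0],[0,0,0],-1]]'

```text
time_s: 9.28
tcp_pos: [0.4944, 0.0487, 0.0449]
tcp_rot: [-3.141, -0.0, 0.3]
contact_force: [0.6, -0.5, -0.1]
opening: 0.0
finger_force: 0.0
```

Section 5 has snapped. Next is section 6.

Request:
apply_moves --targets '[[[0,0,-0.017],[0,0,0],-1],[[0.036,0.0007,0],[0,0,0],-1],[[0.036,0.0007,0],[0,0,0],-1],[[0,0,0],[0,0,0],-1],[[0,0,0.007],[0,0,0],-1],[[0,0,0.002],[0,0,0],-1],[[0,0,0.0015],[0,0,0],-1],[[0,0,0.0015],[0,0,0],-1]]'

```text
time_s: 9.95
tcp_pos: [0.5629, 0.0677, 0.0497]
tcp_rot: [3.141, 0.001, 0.299]
contact_force: [-1.1, -1.0, 3.8]
opening: -0.0003
finger_force: 2.3
```

Request:
apply_moves --targets '[[[0,0,0.0015],[0,0,0],-1],[[0,0,0.001],[0,0,0],-1]]'

```text
time_s: 10.12
tcp_pos: [0.5633, 0.0673, 0.0479]
tcp_rot: [3.141, 0.0, 0.298]
contact_force: [-2.8, -1.4, 7.7]
opening: -0.0001
finger_force: 3.5
```

Request:
apply_moves --targets '[[[0,0,0.0015],[0,0,0],-1],[[0,0,0.001],[0,0,0],-1],[[0,0,0],[0,0,0],-1]]'

```text
time_s: 10.37
tcp_pos: [0.5634, 0.0677, 0.0448]
tcp_rot: [3.141, 0.0, 0.299]
contact_force: [0.2, -0.2, 0.2]
opening: 0.0001
finger_force: 0.0
```

All six have snapped. I'll lift and look.

Request:
apply_moves --targets '[[[0,0,-0.03],[0,0,0],-1],[[-0.012,-0.011,-0.035],[0,0,0],-1],[[-0.02,-0.013,-0.03],[0,0,0],-1],[[-0.02,-0.013,-0.03],[0,0,0],-1],[[-0.02,-0.013,-0.03],[0,0,0],-1],[[-0.02,-0.013,-0.025],[0,0,0],-1],[[-0.01,0,0],[0,0,0],-1],[[0,0,0],[0,0,0],-1]]'

```text
time_s: 11.03
tcp_pos: [0.4467, 0.0984, 0.2264]
tcp_rot: [3.14, -0.003, 0.3]
contact_force: [-0.3, -1.1, -0.5]
opening: -0.0001
finger_force: 0.0
```

Run:
```python
from h import *
o=readout.get_obs(); p,d=vision.get_image("wrist"); cv2.imwrite("pics/w3.png",p[:,:,::-1]); C=cam("wrist",o)
print(o["tcp_pos"],o["time_s"])
P=plane(blue(p),C,.082)[:,:2]; c,r=circ(P); v=P-c; a=v[np.hypot(*v.T)>r+.008]; print(c,r,np.degrees(np.arctan2(*a.mean(0)[::-1])))
K,R,t=C
for n in range(6):
    out=[]
    for da in(-15,0,15):
      th=np.radians(16.2+60*n+da); X=np.r_[c+.072*np.array([np.cos(th),np.sin(th)]),.082]
      x=K@(R.T@(X-t)); u,w=(x[:2]/x[2]).round().astype(int)
      z=np.median(d[w-1:w+2,u-1:u+2]); out.append((R@(np.linalg.inv(K)@[u,w,1]*z)+t)[2].round(4))
    print(n+1,out)
```

```text
[0.44667058 0.09840561 0.22637041] 11.0333
[0.51109705 0.11839199] 0.07860000838637592 16.28790032095038
1 [np.float64(0.0812), np.float64(0.0816), np.float64(0.0809)]
2 [np.float64(0.0815), np.float64(0.081), np.float64(0.081)]
3 [np.float64(0.0813), np.float64(0.0808), np.float64(0.0811)]
4 [np.float64(0.0813), np.float64(0.0814), np.float64(0.0806)]
5 [np.float64(0.0815), np.float64(0.081), np.float64(0.0816)]
6 [np.float64(0.0808), np.float64(0.0812), np.float64(0.0808)]
```

View pics/w3.png

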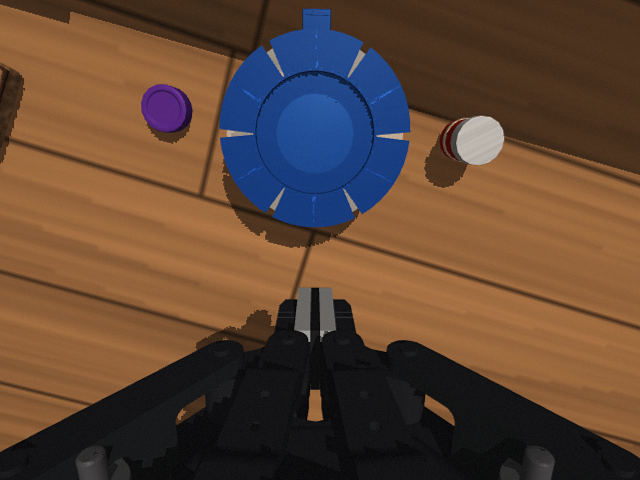

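The wrist view shows the whole lid, centred at (315,132). All six sections are level at 81–82 mm, the tub hasn't moved, and the puck and tin are undisturbed.

```bash
python3 -c "
from station import close_job
print(close_job())"
```

```text
the job is handed in; nothing more can be done
None
```

All six lid sections clicked shut and measured level at about 81–82 mm; the tub stayed where it was, nothing else was touched, and the job was handed in at about 11 s of the 48 s allowed.

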